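# Votive cups onto their matching coasters

## Robot

A 6-joint arm with a two-finger parallel gripper is mounted at the origin on the work surface. World frame = base frame: x ahead of the robot, y to its left, z up, the work surface at z = 0. Lengths are in m, angles in rad, forces in N, time in s.
With the tool pointing down it reaches from about 0.15 to 0.775 m from the base axis. Payload 6.1 kg.
Tool frame: the origin (TCP) lies midway between the tips of the shut fingers; the grasp point (between the pads) lies 19 mm behind it; x points along the fingers, z is the direction in which the jaws open and shut, and the axes are right-handed (so a half turn about x gives the same grasp; the last joint's range is limited). The gripper opens to 85 mm and grips with 20 to 120 N. Pads are 22 mm wide; open, the fingers measure 114 mm over their backs; the gripper's body (76 mm by 85 mm) begins 54 mm behind the grasp point. The pads swing forward as they close: fully open they stand 13 mm farther back than shut.
Start: joints at [1.135, 0.126, -0.04, 1.405, 0, 1.571], TCP at [0.222, 0.476, 0.231] pointing down, gripper open.
Joint ranges: [-2.72, 2.72], [-0.95, 1.95], [-1.27, 1.35], [-1.78, 2.02], [-1.46, 1.47], [-3.14, 3.14]. Speed limits (rad/s): [2.39, 2.39, 3.01, 3.14, 3.14, 3.14].

## Interface

Orientations are given as a unit quaternion [x, y, z, w].
In Python, from cell import readout, viewer, close_job gives the robot as it stands. The module is installed in compiled form; this text tells all that it offers.
- The arm moves only by the tool carry_out, never from a script. Its arguments are lists of equal length, an entry for each row: "xyz": the shift along the tool's x, y, z in cm, a list of three; "twist": the turn about the tool's x in rad; "claw": the opening, from 0 (shut) to 1 (fully open). A call has 1 to 5 rows; each row shifts and turns the commanded pose from where the row before left it, along the tool's axes as they then stand; what a row does not reach is not made up. A row lasts 1/8 s, in which the tool goes at most 62.5 mm and 10.7 degrees, less where a joint would pass 70% of its speed; a pose out of reach is approached as far as the arm can. A call with a gripper value outside its range is refused whole. The fingers move at their own pace and stop on an object; "newtons" is the grip in N (left out, the last holds). Time passes only in rows, so rows that do not move let the fingers close. It gives the time, the measured TCP pose, the force and the opening at its end, in the units of the state.
- readout.state(): the state, without advancing time (a new reading comes with each control period).
- viewer.snapshot(name): name is "scene" or "side" or "wrist"; returns the picture (480x640x3 uint8, red, green, blue); there is no depth.
- viewer.camera_model(name): a dict with "fx", "fy", "cx", "cy" (pixels), "rvec" (rotation vector, rad) and "tvec" (3), from world to camera coordinates, as OpenCV has them. Camera axes: x right, y down, z forward; pixel columns grow to the right and rows downward; lengths in m; the calibration is good to about 2 mm. A picture is of the moment at which its call begins: read the wrist's pose just before it. camera_model takes no time and is no camera call; for the wrist camera it gives the pose at the moment of the call.
- close_job(): hands the job in, once; it reports no verdict.
The state is a dict: "clock": time; "qpos": joint angles; "joint_velocities": joint speeds; "joint_torque": joint torques, N m; "eef_pos": TCP position; "eef_rot": TCP orientation; "force": force on the tool from outside, world axes, zero at the start; "wrist_torque": the same for the moment, N m; "width": finger opening in m.
Only numpy, scipy, OpenCV 4.12 (cv2) and the standard library are available. Lean on these libraries where they do the work, as an engineer would, in place of code of your own. Each camera call takes 0.05 s, during which the arm holds its last target. There are 200 camera calls.

## Task

Stand each of the four frosted-glass votive cups upright in the middle of the cork coaster of its own shape: square on square, six-sided on six-sided, the larger round cup on the larger round coaster and the smaller round cup on the smaller; which way each cup is turned and the order do not matter. It is glass: set each cup down gently, never drop it or tip it over, and let go of them all at the end. Leave the orange ice grip case and the steel bottle opener where they lie.

Things in the scene. Friction and masses are not known exactly. Their poses are not given: they have to be found in the camera images.
- cup_round_large: Open frosted-glass votive cup standing upright, loose, 80 to 250 g, with a low candle inside well below the rim; the larger of the two round ones: straight-sided, 62 mm outer diameter, 62 mm tall, wall 5 mm. Origin: centre of its underside; z up.
- cup_round_small: Open frosted-glass votive cup standing upright, loose, 80 to 250 g, with a low candle inside well below the rim; the smaller of the two round ones: straight-sided, 44 mm outer diameter, 50 mm tall, wall 4 mm. Origin: centre of its underside; z up.
- cup_square: Open frosted-glass votive cup standing upright, loose, 80 to 250 g, with a low candle inside well below the rim; square seen from above: 52 x 52 mm outside, 56 mm tall, wall 6 mm. Origin: centre of its underside; z up. x and y are square to its flat sides.
- cup_hex: Open frosted-glass votive cup standing upright, loose, 80 to 250 g, with a low candle inside well below the rim; six-sided seen from above: 56 mm across the flats, 65 mm across corners, 58 mm tall, wall 6 mm. Origin: centre of its underside; z up. x points square to one of its flat sides, so flats face 0, 60, 120 ... degrees from x.
- coaster_round_large: Flat cork coaster, 6 mm thick, stuck to the bench by its non-slip foot (it cannot be moved); the larger round one, 100 mm diameter. Origin: centre of its underside; z up.
- coaster_round_small: Flat cork coaster, 6 mm thick, stuck to the bench by its non-slip foot (it cannot be moved); the smaller round one, 74 mm diameter. Origin: centre of its underside; z up.
- coaster_square: Flat cork coaster, 6 mm thick, stuck to the bench by its non-slip foot (it cannot be moved); square, 84 x 84 mm. Origin: centre of its underside; z up. x and y are square to its sides.
- coaster_hex: Flat cork coaster, 6 mm thick, stuck to the bench by its non-slip foot (it cannot be moved); six-sided, 88 mm across the flats. Origin: centre of its underside; z up. x points square to one of its sides.
- grip_case: Bystander: orange ice grip case, a closed box 100 (x) x 64 (y) x 36 mm tall with rounded edges and a black zip line, loose, about 280 g. Origin: centre of its underside; z up.
- opener: Bystander: flat steel bottle opener lying on the bench, 110 mm long (x, from -55 at the handle end to +54 at the head with its opening), 36 mm wide at the head, 5 mm thick, loose, 70 g. Origin: centre of its underside; z up.
There are look-alikes about, which are no part of the job. Leave any black look-alike of the cup_square alone.

How it is judged:
At the end, for the whole second after the job is handed in: Each cup stands upright (within 0.08 rad) and at rest on the coaster of its own shape and size, its centre within 12 mm of the coaster's centre, its underside on the coaster's top, and is let go (horizontal distance between cup_round_large and coaster_round_large below 0.012 m and z of cup_round_large in the frame of coaster_round_large between 0.004 and 0.009 m and angle between each of cup_round_large, cup_round_small, cup_square, cup_hex's own z axis and vertical below 0.08 rad and linear speed of each of cup_round_large, cup_round_small, cup_square, cup_hex below 0.02 m/s and angular speed of each of cup_round_large, cup_round_small, cup_square, cup_hex below 0.2 rad/s and contact force between each of cup_round_large, cup_round_small, cup_square, cup_hex and the fingers below 0.05 N and horizontal distance between cup_round_small and coaster_round_small below 0.012 m and z of cup_round_small in the frame of coaster_round_small between 0.004 and 0.009 m and horizontal distance between cup_square and coaster_square below 0.012 m and z of cup_square in the frame of coaster_square between 0.004 and 0.009 m and horizontal distance between cup_hex and coaster_hex below 0.012 m and z of cup_hex in the frame of coaster_hex between 0.004 and 0.009 m); the robot touches nothing.
It fails at once if a glass cup tips over (leans more than 40 degrees) (angle between any of cup_round_large, cup_round_small, cup_square, cup_hex's own z axis and vertical above 0.7 rad).
It fails at once if a glass cup is dropped or flung (moves faster than 0.7 m/s, as after a fall of 25 mm, while not in the fingers) ((contact force between cup_round_large and the fingers below 0.05 N and linear speed of cup_round_large above 0.7 m/s) or (contact force between cup_round_small and the fingers below 0.05 N and linear speed of cup_round_small above 0.7 m/s) or (contact force between cup_square and the fingers below 0.05 N and linear speed of cup_square above 0.7 m/s) or (contact force between cup_hex and the fingers below 0.05 N and linear speed of cup_hex above 0.7 m/s)).
It fails at once if the ice grip case or the bottle opener is moved by more than 15 mm (distance of any of grip_case, opener from where it was at the start of the episode above 0.015 m).
It also fails if it takes over 112 s, if anything falls off the work surface, if the arm or the gripper's body presses on something with over 40 N, if the wrist force passes 120 N, or if a joint passes its speed limit or range.

## Working session

There is one attempt and no reset: what is moved stays moved. The work goes in short steps, Python scripts to look and compute and a tool call to move; the robot and the scene stay as the last step left them, time stands still between calls to the robot, and variables do not carry over. Pictures are saved under pics/ and viewed, about 12 in all and at most 16, crops included, and the job is handed in when it is done.

Besides the shell and the picture viewer there is one more tool, called after "Request:" as name(argument=value, ...), one argument or row to a line, values as JSON. carry_out: Moves the arm, as the interface text tells. Its arguments: {"type":"object","properties":{"xyz":{"type":"array","items":{"type":"array","items":{"type":"number"}}},"twist":{"type":"array","items":{"type":"number"}},"claw":{"type":"array","items":{"type":"number"}},"newtons":{"type":"number"}},"required":["xyz","twist","claw"]}

```bash
mkdir -p pics; cat > h.py <<'E'
import numpy as np,cv2
from cell import readout,viewer
def cam(n):
    m=viewer.camera_model(n);K=np.array([[m['fx'],0,m['cx']],[0,m['fy'],m['cy']],[0,0,1]]);R=cv2.Rodrigues(np.array(m['rvec'],float))[0];return K,R,np.array(m['tvec'],float).ravel()
def ray(c,uv,z):
    K,R,t=c;uv=np.atleast_2d(uv).astype(float)
    d=(np.linalg.inv(K)@np.c_[uv,np.ones(len(uv))].T).T@R;o=-R.T@t
    return o+d*((z-o[2])/d[:,2])[:,None]
def proj(c,p):
    K,R,t=c;q=(np.atleast_2d(p)@R.T+t)@K.T;return q[:,:2]/q[:,2:]
def snap(n,f):
    im=viewer.snapshot(n)[:,:,::-1].copy();cv2.imwrite('pics/'+f,im);return im
E
python3 - <<'E'
from h import *
print(readout.state())
for n in('scene','side','wrist'):
    c=cam(n);snap(n,n+'0.png');print(n,c[0][0,0],-c[1].T@c[2],c[1][2])
E
```

```text
{'clock': 0.0, 'qpos': array([ 1.13499438e+00,  1.26373327e-01, -4.06483216e-02,  1.40541498e+00,
        3.72241315e-06,  1.57079350e+00]), 'joint_velocities': array([ 0.00102677, -0.00139375, -0.00068202,  0.00116975,  0.00144112,
        0.00190061]), 'joint_torque': array([-1.50278806e-04, -4.35915399e+01,  3.52922666e+01,  1.71902025e-02,
        1.57054934e-06, -7.58818715e-06]), 'eef_pos': array([0.22143837, 0.47553703, 0.23051353]), 'eef_rot': array([-0.38039766,  0.59675604,  0.37977643,  0.59577656]), 'force': array([-0.20276563,  0.76351062,  0.85389765]), 'wrist_torque': array([0.01289943, 0.03427774, 0.01941676]), 'width': 0.08546099134623085}
scene 522.7895820928368 [ 1.07002433 -0.32374628  0.99365371] [-0.4707327   0.30775204 -0.82686118]
side 615.6037343922751 [-0.23394151 -0.83526303  0.88167055] [ 0.52495397  0.61435248 -0.58906227]
wrist 418.6447305405878 [0.1452257  0.51101485 0.3725135 ] [ 0.296114   -0.14027799 -0.94479552]
```

View pics/scene0.png

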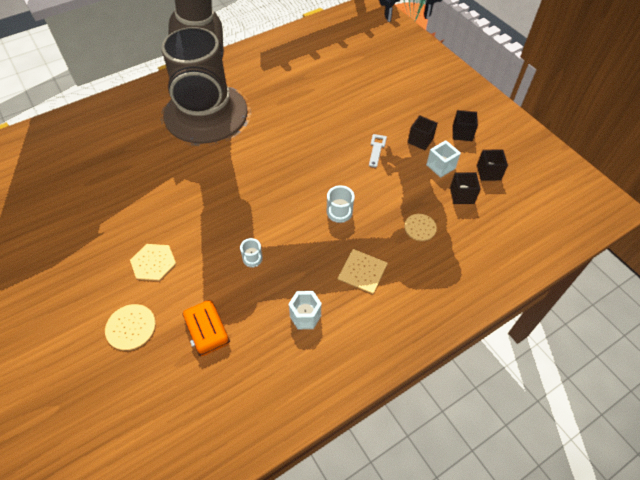

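View pics/side0.png

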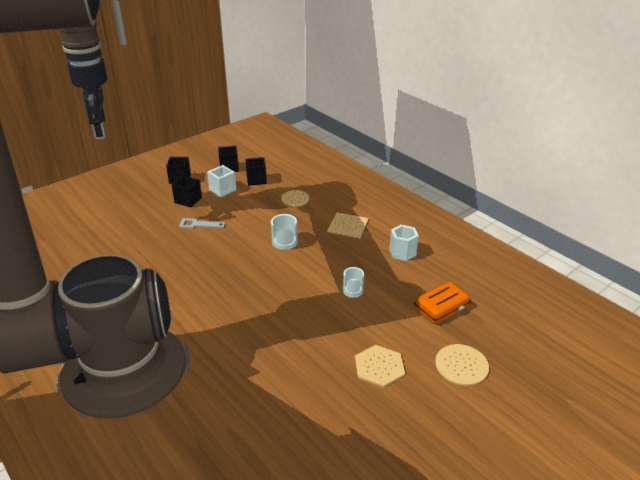

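```bash
cat > m.py <<'E'
from h import *
S=cam('scene');D=cam('side')
def pr(n,a,b,z): print(n,ray(S,a,z)[0,:2].round(3),ray(D,b,z)[0,:2].round(3))
pr('c_hex',(153,262),(380,365),.006);pr('c_L',(130,327),(462,365),.006);pr('c_sq',(363,271),(348,225),.006);pr('c_S',(421,227),(295,199),.006)
# cup rims (top centres)
pr('L',(340,196),(284,222),.062);pr('S',(250,245),(354,273),.05);pr('sq',(444,152),(222,174),.056);pr('hex',(305,300),(404,233),.058)
pr('case',(205,322),(444,296),.036);pr('open',(376,151),(203,223),.003)
for a,b in(((423,125),(179,161)),((465,116),(229,152)),((492,158),(256,162)),((465,181),(187,183))):pr('blk',a,b,.056)
a=cv2.imread('pics/scene0.png')[90:220,350:520];b=cv2.imread('pics/side0.png')[130:220,150:280]
cv2.imwrite('pics/crop1.png',np.vstack([cv2.resize(a,(600,459),interpolation=2)[:320],cv2.resize(b,(600,415),interpolation=2)])[:735])
E
python3 m.py; python3 -c "
import cv2;a=cv2.imread('pics/scene0.png')[95:215,395:520];b=cv2.imread('pics/side0.png')[130:220,155:280];import numpy as np
cv2.imwrite('pics/crop1.png',np.hstack([cv2.resize(a,(400,384),interpolation=2),cv2.resize(b,(400,384),interpolation=2)]))"
```

```text
c_hex [ 0.372 -0.306] [ 0.367 -0.306]
c_L [ 0.492 -0.405] [ 0.485 -0.405]
c_sq [0.639 0.072] [0.631 0.072]
c_S [0.614 0.253] [0.605 0.25 ]
L [0.474 0.119] [0.47  0.119]
S [ 0.475 -0.114] [ 0.477 -0.113]
sq [0.492 0.412] [0.486 0.409]
hex [ 0.654 -0.085] [ 0.656 -0.089]
case [ 0.579 -0.273] [ 0.58  -0.276]
open [0.363 0.308] [0.363 0.315]
blk [0.392 0.428] [0.435 0.544]
blk [0.424 0.54 ] [0.568 0.499]
blk [0.569 0.498] [0.593 0.403]
blk [0.589 0.394] [0.392 0.428]
```

View pics/crop1.png

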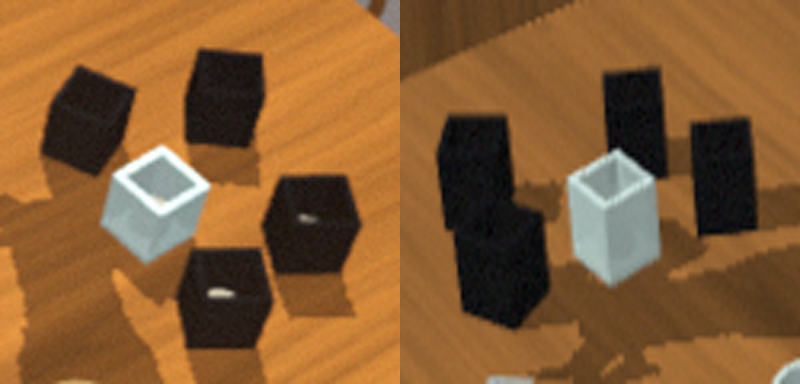

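```bash
cat >> h.py <<'E'
from scipy.spatial.transform import Rotation as Ro
def go(p,yaw=None,n=None):
    """print tool-frame shift (cm) and twist so that TCP->p and jaw axis (tool z) -> yaw (mod pi)"""
    s=readout.state();R=Ro.from_quat(s['eef_rot']).as_matrix();d=R.T@(np.array(p)-s['eef_pos'])*100
    y0=np.arctan2(R[1,2],R[0,2]);tw=0
    if yaw is not None:
        dy=(yaw-y0+np.pi/2)%np.pi-np.pi/2
        tw=-dy if R[2,0]<0 else dy
    print('clk',round(s['clock'],2),'tcp',s['eef_pos'].round(4),'jawyaw',round(y0,3),'q6',round(s['qpos'][5],2),'shift cm',d.round(2),'twist',round(tw,3),'force',s['force'].round(1),'w',round(s['width'],4))
E
python3 - <<'E'
from h import *
S=cam('scene')
P=ray(S,[(445.6,140.9),(460.6,153.1),(444.4,161.9),(429.4,151.6)],.056)[:,:2];print(P.round(3),P.mean(0))
e=np.roll(P,-1,0)-P;print(np.degrees(np.arctan2(e[:,1],e[:,0])).round(),np.hypot(*e.T))
print(Ro.from_quat(readout.state()['eef_rot']).as_matrix().round(3))
go((.43,.41,.23))
E
```

```text
[[0.466 0.44 ]
 [0.517 0.444]
 [0.518 0.392]
 [0.472 0.383]] [0.4929715  0.41474737]
[   5.  -89. -169.   97.] [0.05117538 0.05209597 0.0463066  0.05734876]
[[-0.    -0.907  0.422]
 [-0.001  0.422  0.907]
 [-1.    -0.    -0.001]]
clk 0.15 tcp [0.2215 0.4757 0.2307] jawyaw 1.135 q6 1.57 shift cm [  0.07 -21.67   2.85] twist 0 force [-0.1 -0.3 -0.3] w 0.0853
```

View pics/wrist0.png

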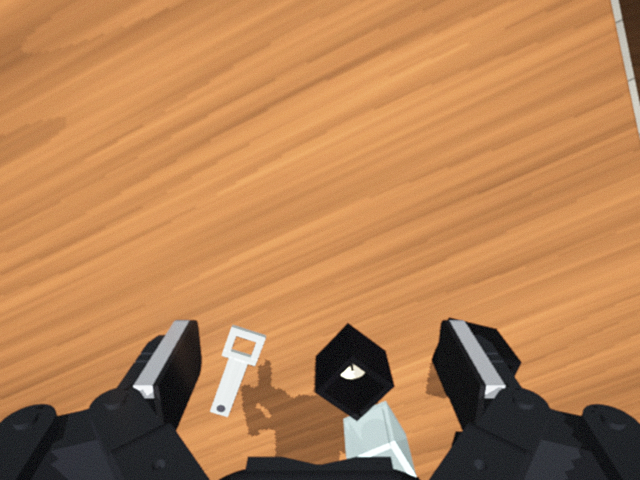

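Request:
carry_out(
  xyz=[
    [0,-5.4,1.1],
    [0,-5.4,1.1],
    [0,-5.4,1.1],
    [0,-5.4,1.1],
    [0,-5.4,1.1],
  ],
  twist=[0,0,0,0,0],
  claw=[1,1,1,1,1],
  newtons=30,
)

```text
clock: 0.78
eef_pos: [0.4912, 0.4111, 0.231]
eef_rot: [-0.38, 0.596, 0.38, 0.596]
force: [-0.2, 0.9, -0.8]
width: 0.085
```

Request:
carry_out(
  xyz=[
    [0,0,0],
    [0,0,0],
    [0,0,0],
    [0,0,0],
  ],
  twist=[-0.16,-0.16,-0.16,0],
  claw=[1,1,1,1],
)

```text
clock: 1.27
eef_pos: [0.4896, 0.4117, 0.2308]
eef_rot: [-0.51, 0.49, 0.511, 0.489]
force: [-0.5, 0.0, -0.9]
width: 0.0852
```

```bash
python3 - <<'E'
from h import *
go((.49,.412,.2),1.62);snap('wrist','w1.png');print(proj(cam('wrist'),[(.49,.412,.056)]))
E
```

```text
clk 1.27 tcp [0.4896 0.4117 0.2308] jawyaw 1.613 q6 0.66 shift cm [ 3.08 -0.05  0.03] twist -0.007 force [-0.5  0.  -0.9] w 0.0852
[[320.26449165 206.56120828]]
```

View pics/w1.png

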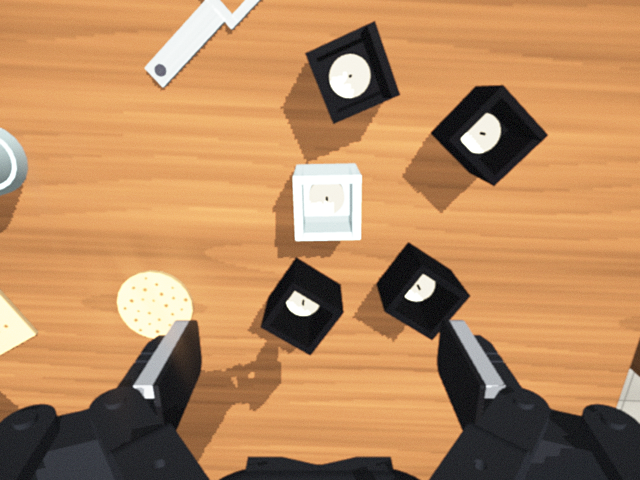

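```bash
python3 - <<'E'
from h import *
c=cam('wrist');P=ray(c,[(294,175),(360,174),(361,240),(295,242)],.056);print(P.round(4),P.mean(0));p=P.mean(0)
print('cS',ray(c,(155,304),.006))
print(ray(c,[(382,244),(301,258),(342,294),(409,242)],.056).round(3))
go((p[0],p[1],.017),None)
E
```

```text
[[0.466  0.391  0.056 ]
 [0.4632 0.4412 0.056 ]
 [0.5163 0.4458 0.056 ]
 [0.5202 0.3929 0.056 ]] [0.49144637 0.41772163 0.056     ]
cS [[0.60879393 0.25459984 0.006     ]]
[[0.519 0.463 0.056]
 [0.534 0.398 0.056]
 [0.565 0.433 0.056]
 [0.516 0.485 0.056]]
clk 1.32 tcp [0.4895 0.4117 0.2309] jawyaw 1.612 q6 0.66 shift cm [21.39 -0.23  0.6 ] twist 0 force [-0.5  0.1 -0.1] w 0.0851
```

Request:
carry_out(
  xyz=[
    [4,-0.2,0.6],
    [5,0,0],
    [5,0,0],
    [4,0,0],
    [3.4,0,0],
  ],
  twist=[0,0,0,0,0],
  claw=[1,1,1,1,1],
)

```text
clock: 1.95
eef_pos: [0.4906, 0.4175, 0.0154]
eef_rot: [-0.51, 0.49, 0.51, 0.489]
force: [0.1, -0.4, 0.6]
width: 0.0855
```

Request:
carry_out(
  xyz=[
    [0,0,0],
    [0,0,0],
    [0,0,0],
    [0,0,0],
    [0,0,0],
  ],
  twist=[0,0,0,0,0],
  claw=[0,0,0,0,0],
)

```text
clock: 2.58
eef_pos: [0.4921, 0.4185, 0.0188]
eef_rot: [0.511, -0.488, -0.511, -0.49]
force: [-0.9, -0.1, 5.6]
width: 0.0515
```

Request:
carry_out(
  xyz=[
    [0,0,0],
    [-1,0,0],
    [-3,0,0],
    [-5,0,0],
    [-5,0,0],
  ],
  twist=[0,0,0,0,0],
  claw=[0,0,0,0,0],
)

```text
clock: 3.2
eef_pos: [0.4908, 0.4175, 0.1585]
eef_rot: [-0.511, 0.489, 0.511, 0.488]
force: [0.8, 0.5, -1.5]
width: 0.0521
```

```bash
python3 - <<'E'
from h import *
go((.635,.072,.16))
E
```

```text
clk 3.2 tcp [0.4908 0.4175 0.1585] jawyaw 1.615 q6 0.66 shift cm [ -0.13 -12.88 -35.15] twist 0 force [ 0.8  0.5 -1.5] w 0.0521
```

Request:
carry_out(
  xyz=[
    [-1,-0.6,-1.8],
    [0,-1.3,-3.5],
    [0,-1.3,-3.5],
    [0,-1.3,-3.5],
    [0,-1.3,-3.5],
  ],
  twist=[0,0,0,0,0],
  claw=[0,0,0,0,0],
)

```text
clock: 3.82
eef_pos: [0.556, 0.2605, 0.1661]
eef_rot: [-0.511, 0.49, 0.511, 0.488]
force: [0.3, -0.2, -1.2]
width: 0.0518
```

Request:
carry_out(
  xyz=[
    [0,-1.3,-3.5],
    [0,-1.3,-3.5],
    [0,-1.3,-3.5],
    [0,-1.3,-3.5],
    [0,-1.3,-3.5],
  ],
  twist=[0,0,0,0,0],
  claw=[0,0,0,0,0],
)

```text
clock: 4.45
eef_pos: [0.6285, 0.0886, 0.166]
eef_rot: [-0.51, 0.49, 0.511, 0.488]
force: [0.4, 0.7, -2.2]
width: 0.0519
```

Request:
carry_out(
  xyz=[
    [0,-0.6,-1.7],
    [0,0,0],
  ],
  twist=[0,0],
  claw=[0,0],
)

```text
clock: 4.7
eef_pos: [0.6354, 0.0727, 0.1664]
eef_rot: [-0.51, 0.49, 0.511, 0.489]
force: [-0.4, 0.1, -1.1]
width: 0.0515
```

```bash
python3 - <<'E'
from h import *
go((.635,.072,.16));snap('wrist','w2.png')
E
```

```text
clk 4.7 tcp [0.6354 0.0727 0.1664] jawyaw 1.613 q6 0.07 shift cm [ 0.64  0.04 -0.07] twist 0 force [-0.4  0.1 -1.1] w 0.0515
```

View pics/w2.png

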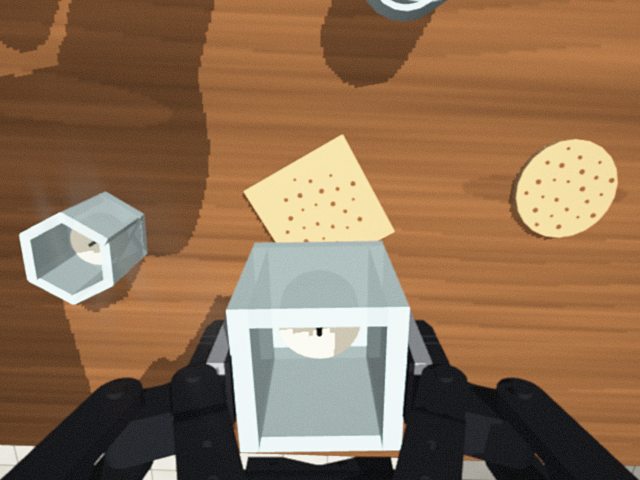

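```bash
python3 - <<'E'
from h import *
c=cam('wrist');P=ray(c,[(244,191),(344,135),(394,232)],.006)
print(P.round(4),(P[0]+P[2])/2,np.hypot(*(P[0]-P[1])[:2]),np.hypot(*(P[2]-P[1])[:2]))
print('cS',ray(c,(566,188),.006))
H=ray(c,[(20,236),(62,213),(110,237),(107,281),(73,304),(27,279)],.058);print(H.round(3),H.mean(0))
p=(P[0]+P[2])/2;go((p[0],p[1],.025))
E
```

```text
[[0.6223 0.0173 0.006 ]
 [0.5789 0.0884 0.006 ]
 [0.6492 0.1309 0.006 ]] [0.6357759 0.0740961 0.006    ] 0.08330336887747508 0.08221910140947959
cS [[0.6098074  0.25377635 0.006     ]]
[[ 0.645 -0.116  0.058]
 [ 0.629 -0.087  0.058]
 [ 0.644 -0.059  0.058]
 [ 0.674 -0.065  0.058]
 [ 0.692 -0.09   0.058]
 [ 0.675 -0.117  0.058]] [ 0.65998398 -0.0888317   0.058     ]
clk 4.75 tcp [0.6352 0.0737 0.1666] jawyaw 1.614 q6 0.07 shift cm [14.16 -0.08  0.03] twist 0 force [-0.4  1.4 -2.1] w 0.0517
```

Request:
carry_out(
  xyz=[
    [4,0,0],
    [4,0,0],
    [3,0,0],
    [1.5,0,0],
    [0.5,0,0],
  ],
  twist=[0,0,0,0,0],
  claw=[0,0,0,0,0],
)

```text
clock: 5.38
eef_pos: [0.6351, 0.0747, 0.0368]
eef_rot: [-0.511, 0.489, 0.511, 0.488]
force: [0.0, -0.7, -1.5]
width: 0.0519
```

Request:
carry_out(
  xyz=[
    [0.3,0,0],
    [0.3,0,0],
    [0.2,0,0],
    [0.1,0,0],
    [0,0,0],
  ],
  twist=[0,0,0,0,0],
  claw=[0,0,0,0,0],
)

```text
clock: 6.0
eef_pos: [0.6357, 0.0739, 0.0284]
eef_rot: [0.511, -0.489, -0.511, -0.489]
force: [0.1, 0.6, -1.7]
width: 0.0515
```

Request:
carry_out(
  xyz=[
    [0.2,0,0],
    [0.1,0,0],
    [0,0,0],
  ],
  twist=[0,0,0],
  claw=[0,0,0],
)

```text
clock: 6.38
eef_pos: [0.6355, 0.0739, 0.0251]
eef_rot: [-0.511, 0.489, 0.511, 0.489]
force: [0.2, -0.1, -1.4]
width: 0.0518
```

Request:
carry_out(
  xyz=[
    [0.1,0,0],
    [0.1,0,0],
    [0,0,0],
  ],
  twist=[0,0,0],
  claw=[0,0,0],
)

```text
clock: 6.75
eef_pos: [0.6357, 0.0739, 0.0248]
eef_rot: [0.511, -0.489, -0.511, -0.489]
force: [-4.3, 0.0, 7.1]
width: 0.0516
```

Request:
carry_out(
  xyz=[
    [-0.1,0,0],
    [0,0,0],
    [0,0,0],
    [0,0,0],
    [0,0,0],
  ],
  twist=[0,0,0,0,0],
  claw=[0,0.7,1,1,1],
)

```text
clock: 7.38
eef_pos: [0.6357, 0.0739, 0.0242]
eef_rot: [-0.511, 0.489, 0.511, 0.489]
force: [0.8, -0.9, -0.3]
width: 0.0853
```

Request:
carry_out(
  xyz=[
    [-2,0,0],
    [-4,0,0],
    [-4,0,0],
    [-5,0,0],
    [-5,0,0],
  ],
  twist=[0,0,0,0,0],
  claw=[1,1,1,1,1],
)

```text
clock: 8.0
eef_pos: [0.6354, 0.0739, 0.2258]
eef_rot: [-0.511, 0.489, 0.511, 0.489]
force: [0.7, -1.4, 0.0]
width: 0.0856
```

```bash
python3 - <<'E'
from h import *
snap('wrist','w3.png');print(proj(cam('wrist'),[(.6358,.0741,.062)]));go((.660,-.089,.23),np.arctan2(-.058,-.03))
H=np.array([[.645,-.116],[.629,-.087],[.644,-.059],[.674,-.065],[.692,-.09],[.675,-.117]])
d=H-H.mean(0);print(np.degrees(np.arctan2(d[:,1],d[:,0])).round())
E
```

```text
[[319.78988516 203.27657928]]
clk 8.05 tcp [0.6372 0.0741 0.2334] jawyaw 1.615 q6 0.07 shift cm [  0.35  -1.55 -16.4 ] twist 0.522 force [-1.  -0.1  5.4] w 0.0852
[-119.  176.  118.   59.   -2.  -62.]
```

View pics/w3.png

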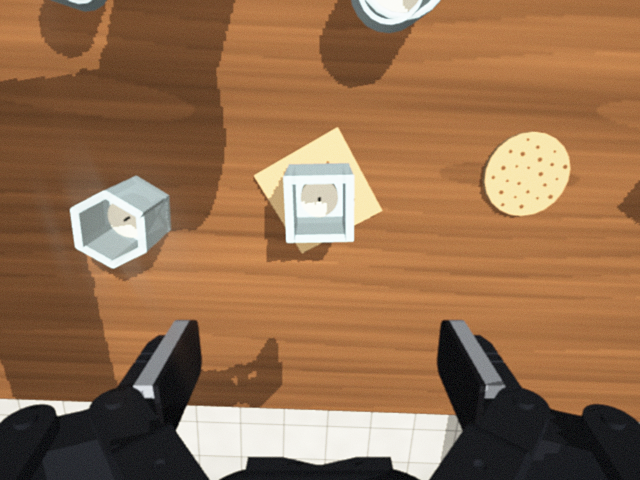

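Request:
carry_out(
  xyz=[
    [0,-0.4,-4],
    [0,-0.4,-4],
    [0,-0.4,-4],
    [0,-0.3,-4.2],
    [0,0,0],
  ],
  twist=[0.04,0,0,0,0],
  claw=[1,1,1,1,1],
)

```text
clock: 8.68
eef_pos: [0.6529, -0.0906, 0.2237]
eef_rot: [-0.5, 0.5, 0.5, 0.5]
force: [0.2, 0.7, -0.3]
width: 0.0856
```

```bash
python3 - <<'E'
from h import *
snap('wrist','w4.png');print(proj(cam('wrist'),[(.66,-.089,.058)]));go((.660,-.089,.018))
E
```

```text
[[319.81433666 217.99062556]]
clk 8.72 tcp [ 0.6529 -0.089   0.2238] jawyaw 1.573 q6 -0.14 shift cm [20.58 -0.72 -0.  ] twist 0 force [0.7 0.1 0.7] w 0.0856
```

View pics/w4.png

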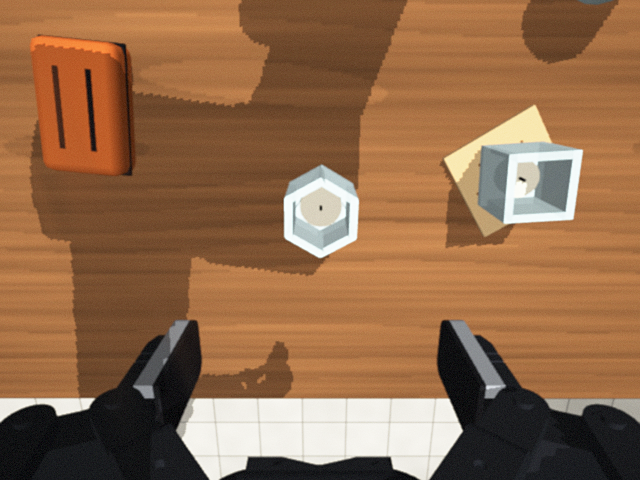

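Request:
carry_out(
  xyz=[
    [4,-0.7,0],
    [5,0,0],
    [5,0,0],
    [4,0,0],
    [2.6,0,0],
  ],
  twist=[0,0,0,0,0],
  claw=[1,1,1,1,1],
)

```text
clock: 9.35
eef_pos: [0.6586, -0.086, 0.0158]
eef_rot: [-0.501, 0.499, 0.502, 0.498]
force: [-0.6, -0.2, 0.6]
width: 0.0853
```

Request:
carry_out(
  xyz=[
    [0,0,0],
    [0,0,0],
    [0,0,0],
    [0,0,0],
    [0,0,0],
  ],
  twist=[0,0,0,0,0],
  claw=[0.8,0,0,0,0],
)

```text
clock: 9.98
eef_pos: [0.6605, -0.0877, 0.0193]
eef_rot: [0.501, -0.499, -0.501, -0.499]
force: [-0.2, 1.0, 2.3]
width: 0.0557
```

Request:
carry_out(
  xyz=[
    [-1,0,0],
    [-3,0,0],
    [-4,0,0],
    [-4,0,0],
    [-3,0,0],
  ],
  twist=[0,0,0,0,0],
  claw=[0,0,0,0,0],
)

```text
clock: 10.6
eef_pos: [0.6601, -0.0879, 0.1709]
eef_rot: [0.502, -0.499, -0.501, -0.499]
force: [0.1, 0.2, -1.9]
width: 0.0556
```

```bash
python3 - <<'E'
from h import *
go((.37,-.306,.165))
E
```

```text
clk 10.6 tcp [ 0.6601 -0.0879  0.1709] jawyaw 1.575 q6 -0.14 shift cm [  0.54  29.1  -21.69] twist 0 force [ 0.1  0.2 -1.9] w 0.0556
```

Request:
carry_out(
  xyz=[
    [0,1.9,-1.4],
    [0,3.4,-2.55],
    [0,3.4,-2.55],
    [0,3.4,-2.55],
    [0,3.4,-2.55],
  ],
  twist=[0,0,0,0,0],
  claw=[0,0,0,0,0],
)

```text
clock: 11.22
eef_pos: [0.5042, -0.2052, 0.1688]
eef_rot: [0.501, -0.499, -0.501, -0.499]
force: [-0.0, -0.7, -1.9]
width: 0.0555
```

Request:
carry_out(
  xyz=[
    [0,3.4,-2.55],
    [0,3.4,-2.55],
    [0,3.4,-2.55],
    [0,3.4,-2.55],
    [0,0,0],
  ],
  twist=[0,0,0,0,0],
  claw=[0,0,0,0,0],
)

```text
clock: 11.85
eef_pos: [0.3678, -0.3082, 0.169]
eef_rot: [0.5, -0.5, -0.5, -0.5]
force: [0.7, -0.5, -1.8]
width: 0.0557
```

```bash
python3 - <<'E'
from h import *
snap('wrist','w5.png');go((.37,-.306,.165))
E
```

```text
clk 11.9 tcp [ 0.369  -0.3076  0.1689] jawyaw 1.572 q6 -0.7 shift cm [ 0.39 -0.1   0.16] twist 0 force [ 0.1  0.6 -1.4] w 0.0558
```

View pics/w5.png

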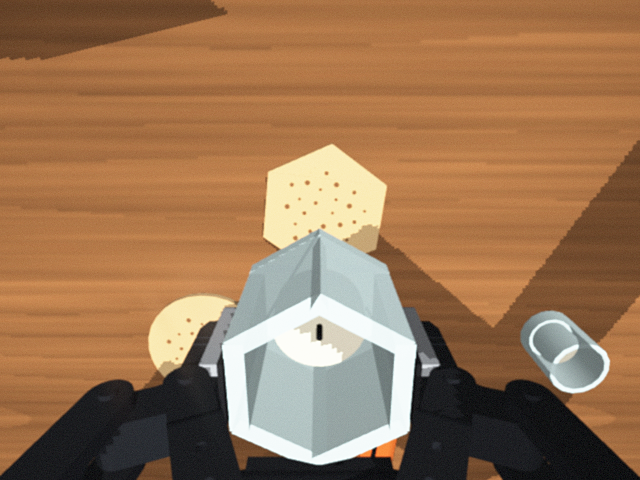

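```bash
python3 - <<'E'
from h import *
c=cam('wrist');P=ray(c,[(332,144),(386,185),(268,172),(263,231),(378,250)],.006)
print(P.round(4),(P[2]+P[4])/2,(P[1]+P[3])/2)
print('S',ray(c,(574,358),.05),'cL edges',ray(c,[(148,343),(205,294)],.006))
p=((P[2]+P[4])/2+(P[1]+P[3])/2)/2;go((p[0],p[1],.025))
E
```

```text
[[ 0.3202 -0.2991  0.006 ]
 [ 0.3499 -0.2589  0.006 ]
 [ 0.3404 -0.3457  0.006 ]
 [ 0.3859 -0.3513  0.006 ]
 [ 0.4014 -0.2623  0.006 ]] [ 0.37088886 -0.30402042  0.006     ] [ 0.36792472 -0.30508428  0.006     ]
S [[ 0.46891939 -0.12135737  0.05      ]] cL edges [[ 0.48587718 -0.45279065  0.006     ]
 [ 0.43972291 -0.40052466  0.006     ]]
clk 11.9 tcp [ 0.369  -0.3076  0.1689] jawyaw 1.572 q6 -0.7 shift cm [14.39 -0.04  0.31] twist 0 force [ 0.1  0.6 -1.4] w 0.0558
```

Request:
carry_out(
  xyz=[
    [4,0,0.3],
    [4,0,0],
    [3,0,0],
    [1.8,0,0],
    [0.6,0,0],
  ],
  twist=[0,0,0,0,0],
  claw=[0,0,0,0,0],
)

```text
clock: 12.52
eef_pos: [0.37, -0.303, 0.0333]
eef_rot: [-0.501, 0.499, 0.502, 0.499]
force: [0.2, 0.6, -0.8]
width: 0.0557
```

Request:
carry_out(
  xyz=[
    [0.3,0,0],
    [0.2,0,0],
    [0.2,0,0],
    [0.1,0,0],
    [0,0,0],
  ],
  twist=[0,0,0,0,0],
  claw=[0,0,0,0,0],
)

```text
clock: 13.15
eef_pos: [0.3698, -0.3041, 0.0264]
eef_rot: [0.501, -0.499, -0.501, -0.499]
force: [0.4, 0.7, -1.6]
width: 0.0552
```

Request:
carry_out(
  xyz=[
    [0.1,0,0],
    [0.1,0,0],
    [0,0,0],
  ],
  twist=[0,0,0],
  claw=[0,0,0],
)

```text
clock: 13.52
eef_pos: [0.3699, -0.3041, 0.0253]
eef_rot: [0.501, -0.499, -0.501, -0.499]
force: [-2.6, 1.2, 7.2]
width: 0.0556
```

Contact. Release, rise, and head for the small round cup.

Request:
carry_out(
  xyz=[
    [-0.1,0,0],
    [0,0,0],
    [0,0,0],
    [0,0,0],
    [0,0,0],
  ],
  twist=[0,0,0,0,0],
  claw=[0,0.7,1,1,1],
)

```text
clock: 14.15
eef_pos: [0.3699, -0.304, 0.0253]
eef_rot: [0.501, -0.499, -0.501, -0.499]
force: [-0.4, -0.1, -0.1]
width: 0.0852
```

Request:
carry_out(
  xyz=[
    [-2,0,0],
    [-4,0,0],
    [-4,0,0],
    [-5,0,0],
    [-5,0,0],
  ],
  twist=[0,0,0,0,0],
  claw=[1,1,1,1,1],
)

```text
clock: 14.78
eef_pos: [0.3697, -0.3038, 0.2268]
eef_rot: [0.501, -0.499, -0.501, -0.499]
force: [0.8, -0.4, -0.7]
width: 0.0853
```

```bash
python3 - <<'E'
from h import *
snap('wrist','w6.png');c=cam('wrist');print(proj(c,[(.3695,-.3045,.064)]));go((.472,-.117,.225))
E
```

```text
[[322.06435405 203.85162546]]
clk 14.82 tcp [ 0.3713 -0.3052  0.2336] jawyaw 1.575 q6 -0.69 shift cm [  0.82 -10.14  18.78] twist 0 force [ 1.4 -0.6  5.6] w 0.0855
```

View pics/w6.png

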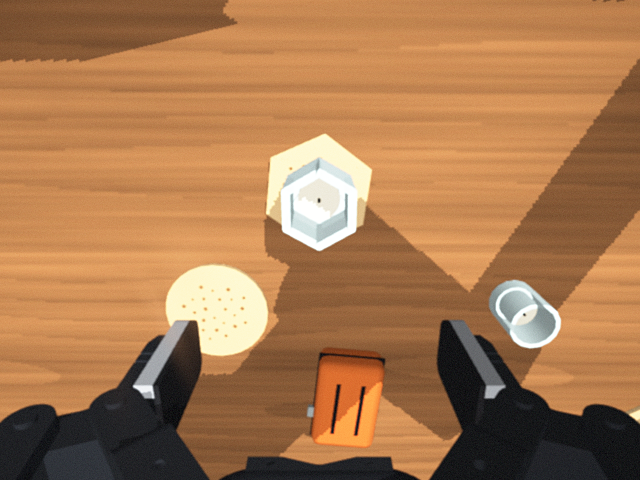

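```bash
python3 - <<'E'
from h import *
c=cam('wrist');print('cL',ray(c,(217,310),.006),'S',ray(c,(531,320),.05));go((.472,-.117,.225))
E
```

```text
cL [[ 0.49505432 -0.40853566  0.006     ]] S [[ 0.47795696 -0.11943165  0.05      ]]
clk 14.82 tcp [ 0.3713 -0.3052  0.2336] jawyaw 1.575 q6 -0.69 shift cm [  0.82 -10.14  18.78] twist 0 force [ 1.4 -0.6  5.6] w 0.0855
```

Request:
carry_out(
  xyz=[
    [0,-2.1,3.8],
    [0,-2.1,3.8],
    [0,-2.1,3.8],
    [0,-2.1,3.8],
    [0,-1.8,3.5],
  ],
  twist=[0,0,0,0,0],
  claw=[1,1,1,1,1],
)

```text
clock: 15.45
eef_pos: [0.4717, -0.1152, 0.2251]
eef_rot: [0.501, -0.499, -0.501, -0.499]
force: [0.5, 0.4, 0.1]
width: 0.0853
```

Request:
carry_out(
  xyz=[
    [0,0,0],
    [0,0,0],
  ],
  twist=[0,0],
  claw=[1,1],
)

```text
clock: 15.7
eef_pos: [0.4709, -0.1167, 0.2251]
eef_rot: [-0.501, 0.499, 0.501, 0.499]
force: [-0.0, 0.2, -0.0]
width: 0.0854
```

```bash
python3 - <<'E'
from h import *
snap('wrist','w7.png');c=cam('wrist');print(proj(c,[(.472,-.117,.05)]));go((.472,-.117,.018))
E
```

```text
[[319.96466328 207.36455869]]
clk 15.75 tcp [ 0.4708 -0.1171  0.2252] jawyaw 1.575 q6 -0.25 shift cm [ 2.072e+01 -1.300e-01  1.000e-02] twist 0 force [ 0.4 -0.4 -0.6] w 0.0857
```

View pics/w7.png

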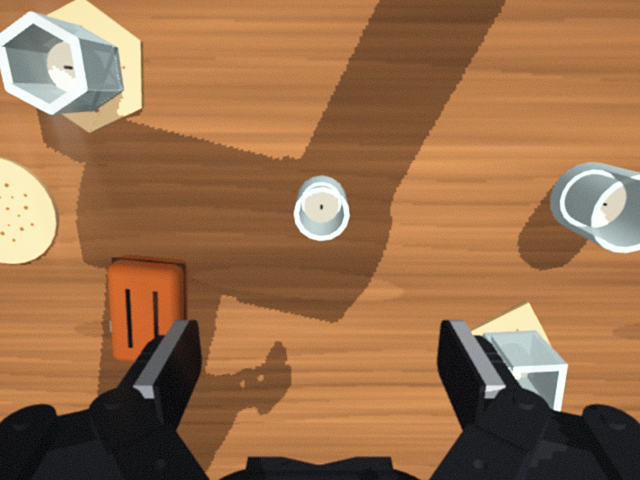

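Request:
carry_out(
  xyz=[
    [4,-0.5,0.15],
    [5,0,0],
    [5,0,0],
    [4,0,0],
    [2.8,0,0],
  ],
  twist=[0,0,0,0,0],
  claw=[1,1,1,1,1],
)

```text
clock: 16.38
eef_pos: [0.4746, -0.1161, 0.0154]
eef_rot: [-0.5, 0.5, 0.501, 0.499]
force: [0.3, -0.7, -0.2]
width: 0.0852
```

Request:
carry_out(
  xyz=[
    [0,0,0],
    [0,0,0],
    [0,0,0],
    [0,0,0],
    [0,0,0],
  ],
  twist=[0,0,0,0,0],
  claw=[0.7,0.4,0,0,0],
)

```text
clock: 17.0
eef_pos: [0.4773, -0.1157, 0.0191]
eef_rot: [0.502, -0.499, -0.5, -0.499]
force: [-1.3, -1.6, 6.6]
width: 0.0425
```

Request:
carry_out(
  xyz=[
    [-1,0,0],
    [-3,0,0],
    [-4,0,0],
    [-4,0,0],
    [-3,0,0],
  ],
  twist=[0,0,0,0,0],
  claw=[0,0,0,0,0],
)

```text
clock: 17.62
eef_pos: [0.4763, -0.1149, 0.1698]
eef_rot: [0.502, -0.498, -0.501, -0.499]
force: [-0.5, 0.8, -2.1]
width: 0.043
```

```bash
python3 - <<'E'
from h import *
go((.6095,.254,.165))
E
```

```text
clk 17.62 tcp [ 0.4763 -0.1149  0.1698] jawyaw 1.575 q6 -0.24 shift cm [  0.5  -13.48  36.83] twist 0 force [-0.5  0.8 -2.1] w 0.043
```

Request:
carry_out(
  xyz=[
    [0,-0.7,1.8],
    [0,-1.4,3.8],
    [0,-1.4,3.9],
    [0,-1.4,3.9],
    [0,-1.4,3.9],
  ],
  twist=[0,0,0,0,0],
  claw=[0,0,0,0,0],
)

```text
clock: 18.25
eef_pos: [0.5385, 0.0597, 0.1679]
eef_rot: [0.501, -0.499, -0.501, -0.499]
force: [1.2, -0.4, -0.7]
width: 0.0427
```

Request:
carry_out(
  xyz=[
    [0,-1.4,3.9],
    [0,-1.4,3.9],
    [0,-1.4,3.9],
    [0,-1.4,3.9],
    [0,-1.4,3.9],
  ],
  twist=[0,0,0,0,0],
  claw=[0,0,0,0,0],
)

```text
clock: 18.88
eef_pos: [0.6076, 0.255, 0.1678]
eef_rot: [-0.501, 0.499, 0.501, 0.499]
force: [0.5, -0.1, -0.5]
width: 0.0425
```

Request:
carry_out(
  xyz=[
    [0,-0.2,0],
    [0,0,0],
  ],
  twist=[0,0],
  claw=[0,0],
)

```text
clock: 19.12
eef_pos: [0.6092, 0.2533, 0.1673]
eef_rot: [-0.501, 0.499, 0.501, 0.499]
force: [0.3, -0.2, -0.7]
width: 0.043
```

```bash
python3 - <<'E'
from h import *
snap('wrist','w8.png');go((.6095,.254,.025))
E
```

```text
clk 19.18 tcp [0.6092 0.2528 0.1675] jawyaw 1.575 q6 0.39 shift cm [14.25 -0.04  0.12] twist 0 force [-0.1  0.2 -0.9] w 0.0427
```

View pics/w8.png

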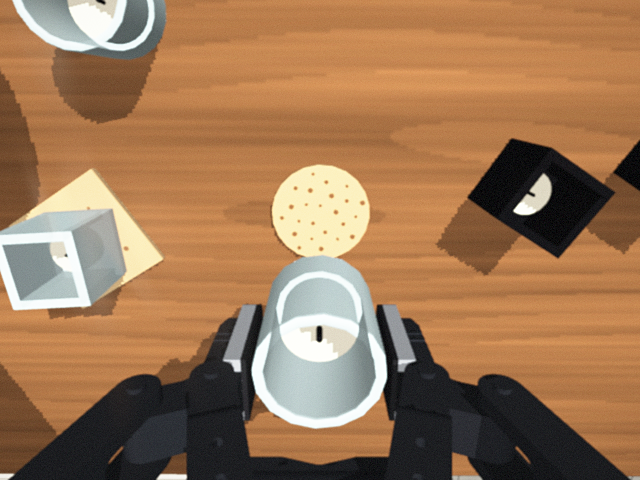

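Request:
carry_out(
  xyz=[
    [4,0,0.1],
    [4,0,0],
    [3,0,0],
    [1.8,0,0],
    [0.6,0,0],
  ],
  twist=[0,0,0,0,0],
  claw=[0,0,0,0,0],
)

```text
clock: 19.8
eef_pos: [0.6091, 0.2536, 0.0328]
eef_rot: [-0.501, 0.499, 0.501, 0.499]
force: [0.1, 0.2, -0.8]
width: 0.0429
```

Request:
carry_out(
  xyz=[
    [0.2,0,0],
    [0.2,0,0],
    [0.1,0,0],
    [0.1,0,0],
    [0,0,0],
  ],
  twist=[0,0,0,0,0],
  claw=[0,0,0,0,0],
)

```text
clock: 20.42
eef_pos: [0.6095, 0.2546, 0.0274]
eef_rot: [0.501, -0.499, -0.501, -0.499]
force: [0.8, -0.6, -0.5]
width: 0.0429
```

Request:
carry_out(
  xyz=[
    [0.1,0,0],
    [0.1,0,0],
    [0.1,0,0],
    [0,0,0],
  ],
  twist=[0,0,0,0],
  claw=[0,0,0,0],
)

```text
clock: 20.92
eef_pos: [0.6095, 0.2546, 0.0251]
eef_rot: [0.501, -0.499, -0.501, -0.499]
force: [-2.3, -0.1, 5.0]
width: 0.0428
```

Request:
carry_out(
  xyz=[
    [-0.1,0,0],
    [0,0,0],
    [0,0,0],
    [0,0,0],
    [0,0,0],
  ],
  twist=[0,0,0,0,0],
  claw=[0,0.6,0.9,1,1],
)

```text
clock: 21.55
eef_pos: [0.6095, 0.2545, 0.0252]
eef_rot: [-0.501, 0.499, 0.501, 0.499]
force: [-0.1, -0.5, 0.1]
width: 0.0851
```

Request:
carry_out(
  xyz=[
    [-2,0,0],
    [-4,0,0],
    [-4,0,0],
    [-5,0,0],
    [-5,0,0],
  ],
  twist=[0,0,0,0,0],
  claw=[1,1,1,1,1],
)

```text
clock: 22.18
eef_pos: [0.6093, 0.2544, 0.2268]
eef_rot: [0.501, -0.499, -0.501, -0.499]
force: [1.3, 0.6, 0.5]
width: 0.0853
```

Request:
carry_out(
  xyz=[
    [0,2.8,-2.7],
    [0,2.8,-2.7],
    [0,2.8,-2.7],
    [0,2.8,-2.7],
    [0,2.6,-2.7],
  ],
  twist=[0,0,0,0,0],
  claw=[1,1,1,1,1],
)

```text
clock: 22.8
eef_pos: [0.471, 0.1181, 0.2254]
eef_rot: [0.501, -0.499, -0.501, -0.499]
force: [0.7, -0.1, 0.4]
width: 0.0853
```

Request:
carry_out(
  xyz=[
    [0,0,0],
    [0,0,0],
  ],
  twist=[0,0],
  claw=[1,1],
)

```text
clock: 23.05
eef_pos: [0.4726, 0.1192, 0.2256]
eef_rot: [0.501, -0.499, -0.501, -0.499]
force: [-0.6, -0.5, -0.7]
width: 0.0855
```

```bash
python3 - <<'E'
from h import *
snap('wrist','w9.png');c=cam('wrist');print(proj(c,[(.472,.119,.062),(.6095,.254,.056)]));go((.472,.119,.018))
E
```

```text
[[319.28614145 208.68216847]
 [472.71200339 359.29954294]]
clk 23.1 tcp [0.4727 0.1194 0.2254] jawyaw 1.575 q6 0.24 shift cm [20.74  0.09 -0.05] twist 0 force [ 0.4  0.5 -1. ] w 0.0853
```

View pics/w9.png

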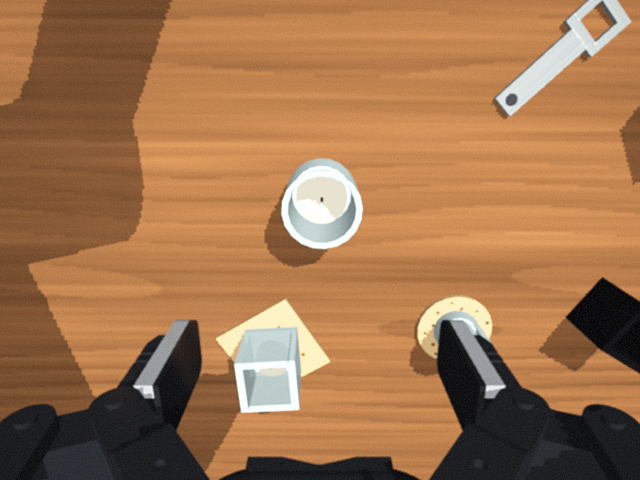

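Request:
carry_out(
  xyz=[
    [4,0,0.1],
    [5,0,0],
    [5,0,0],
    [4,0,0],
    [2.8,0,0],
  ],
  twist=[0,0,0,0,0],
  claw=[1,1,1,1,1],
)

```text
clock: 23.72
eef_pos: [0.4717, 0.1204, 0.0148]
eef_rot: [-0.501, 0.499, 0.502, 0.498]
force: [0.3, -1.2, -0.7]
width: 0.0854
```

Request:
carry_out(
  xyz=[
    [0,0,0],
    [0,0,0],
    [0,0,0],
    [0,0,0],
    [0,0,0],
  ],
  twist=[0,0,0,0,0],
  claw=[0.8,0,0,0,0],
)

```text
clock: 24.35
eef_pos: [0.4723, 0.12, 0.0178]
eef_rot: [0.501, -0.499, -0.501, -0.499]
force: [-0.8, -0.2, -2.5]
width: 0.0607
```

Request:
carry_out(
  xyz=[
    [-1,0,0],
    [-3,0,0],
    [-4,0,0],
    [-4,0,0],
    [-3,0,0],
  ],
  twist=[0,0,0,0,0],
  claw=[0,0,0,0,0],
)

```text
clock: 24.98
eef_pos: [0.4724, 0.12, 0.17]
eef_rot: [0.501, -0.498, -0.501, -0.5]
force: [0.6, -0.4, -1.9]
width: 0.0609
```

```bash
python3 - <<'E'
from h import *
go((.489,-.405,.165))
E
```

```text
clk 24.98 tcp [0.4724 0.12   0.17  ] jawyaw 1.575 q6 0.24 shift cm [  0.47  -1.44 -52.51] twist 0 force [ 0.6 -0.4 -1.9] w 0.0609
```

Request:
carry_out(
  xyz=[
    [0,-0.1,-2],
    [0,-0.1,-4],
    [0,-0.1,-4],
    [0,-0.1,-4],
    [0,-0.1,-4],
  ],
  twist=[0,0,0,0,0],
  claw=[0,0,0,0,0],
)

```text
clock: 25.6
eef_pos: [0.4777, -0.0613, 0.1682]
eef_rot: [0.501, -0.499, -0.501, -0.499]
force: [-0.0, -0.1, -2.3]
width: 0.0609
```

Request:
carry_out(
  xyz=[
    [0,-0.1,-4],
    [0,-0.1,-4],
    [0,-0.1,-4],
    [0,-0.1,-4],
    [0,-0.1,-4],
  ],
  twist=[0,0,0,0,0],
  claw=[0,0,0,0,0],
)

```text
clock: 26.22
eef_pos: [0.4836, -0.2614, 0.1681]
eef_rot: [0.501, -0.499, -0.501, -0.499]
force: [0.4, -0.4, -2.8]
width: 0.0608
```

Request:
carry_out(
  xyz=[
    [0,-0.1,-4],
    [0,-0.1,-4],
    [0,-0.1,-4],
    [0,-0.1,-2.5],
    [0,0,0],
  ],
  twist=[0,0,0,0,0],
  claw=[0,0,0,0,0],
)

```text
clock: 26.85
eef_pos: [0.4879, -0.4066, 0.1673]
eef_rot: [-0.5, 0.5, 0.5, 0.499]
force: [0.7, 1.2, -2.0]
width: 0.0606
```

```bash
python3 - <<'E'
from h import *
im=snap('wrist','w10.png');c=cam('wrist');go((.489,-.405,.025))
print(proj(c,[(.489,-.405,.006)]))
hs=cv2.cvtColor(im,cv2.COLOR_BGR2HSV);m=((hs[...,2]>190)&(hs[...,1]<120)&(hs[...,1]>40)).astype(np.uint8)
n,l,s,ce=cv2.connectedComponentsWithStats(m);print([ (s[i].tolist(),ce[i].round(1)) for i in range(1,n) if s[i,4]>800])
E
```

```text
clk 26.9 tcp [ 0.4879 -0.4055  0.1673] jawyaw 1.574 q6 -0.7 shift cm [14.23 -0.11  0.04] twist 0 force [-0.8  0.3 -2.1] w 0.0605
[[320.39483773 211.82252735]]
[([401, 0, 135, 116, 3924], array([439.7,  63.8])), ([257, 145, 132, 110, 10780], array([322.5, 199.2]))]
```

View pics/w10.png

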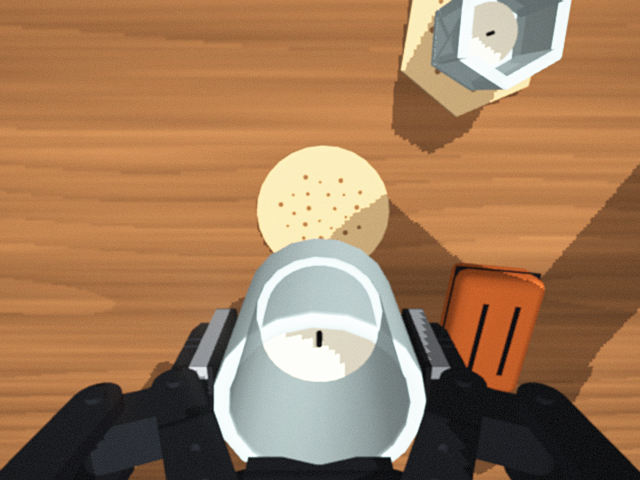

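Request:
carry_out(
  xyz=[
    [4,0.1,0.25],
    [4,0,0],
    [3,0,0],
    [1.8,0,0],
    [0.6,0,0],
  ],
  twist=[0,0,0,0,0],
  claw=[0,0,0,0,0],
)

```text
clock: 27.52
eef_pos: [0.4871, -0.4017, 0.0328]
eef_rot: [-0.501, 0.499, 0.502, 0.499]
force: [1.1, 0.6, -1.0]
width: 0.0606
```

Request:
carry_out(
  xyz=[
    [0.2,0,0],
    [0.2,0,0],
    [0.2,0,0],
    [0.1,0,0],
    [0,0,0],
  ],
  twist=[0,0,0,0,0],
  claw=[0,0,0,0,0],
)

```text
clock: 28.15
eef_pos: [0.4872, -0.4026, 0.0263]
eef_rot: [0.501, -0.499, -0.501, -0.499]
force: [0.0, 0.0, -3.4]
width: 0.0608
```

Request:
carry_out(
  xyz=[
    [0.1,0,0],
    [0.1,0,0],
    [0,0,0],
  ],
  twist=[0,0,0],
  claw=[0,0,0],
)

```text
clock: 28.52
eef_pos: [0.4872, -0.4025, 0.0241]
eef_rot: [-0.501, 0.499, 0.501, 0.499]
force: [0.0, -0.3, -2.5]
width: 0.0605
```

Request:
carry_out(
  xyz=[
    [0.1,0,0],
    [0.1,0,0],
    [0,0,0],
  ],
  twist=[0,0,0],
  claw=[0,0,0],
)

```text
clock: 28.9
eef_pos: [0.4874, -0.4026, 0.0232]
eef_rot: [0.501, -0.499, -0.501, -0.499]
force: [-1.3, 2.1, 4.4]
width: 0.0607
```

Contact; release and retreat.

Request:
carry_out(
  xyz=[
    [-0.1,0,0],
    [0,0,0],
    [0,0,0],
    [0,0,0],
    [0,0,0],
  ],
  twist=[0,0,0,0,0],
  claw=[0,0.8,1,1,1],
)

```text
clock: 29.52
eef_pos: [0.4873, -0.4025, 0.0233]
eef_rot: [0.501, -0.499, -0.501, -0.499]
force: [0.3, 0.4, 0.1]
width: 0.0855
```

Request:
carry_out(
  xyz=[
    [-2,0,0],
    [-4,0,0],
    [-4,0,0],
    [-5,0,0],
    [-5,0,0],
  ],
  twist=[0,0,0,0,0],
  claw=[1,1,1,1,1],
)

```text
clock: 30.15
eef_pos: [0.4871, -0.4024, 0.2249]
eef_rot: [0.501, -0.499, -0.501, -0.499]
force: [1.4, 0.0, 0.1]
width: 0.0854
```

Request:
carry_out(
  xyz=[
    [0,4,4],
    [0,4,4],
    [0,4,4],
    [0,4,4],
    [0,0,0],
  ],
  twist=[0,0,0,0,0],
  claw=[1,1,1,1,1],
)

```text
clock: 30.78
eef_pos: [0.3242, -0.241, 0.224]
eef_rot: [0.502, -0.499, -0.501, -0.499]
force: [0.3, -1.3, 0.9]
width: 0.0857
```

```bash
python3 - <<'E'
from h import *
a=snap('scene','s1.png');b=snap('side','d1.png')
S=cam('scene');D=cam('side')
for n,p in dict(sq=(.6358,.0741,.062),hex=(.3695,-.3045,.064),S=(.6095,.254,.056),L=(.487,-.403,.068)).items(): print(n,proj(S,p).round(),proj(D,p).round())
o=cv2.absdiff(a,cv2.imread('pics/scene0.png')).max(2);print('case diff',o[295:355,180:232].mean(),'opener',o[132:170,366:390].mean())
cv2.imwrite('pics/fin.png',np.hstack([cv2.resize(a[130:390,90:460],(400,281),interpolation=2),cv2.resize(b[120:400,180:520],(341,281),interpolation=2)]))
E
```

```text
sq [[365. 256.]] [[349. 205.]]
hex [[146. 246.]] [[382. 342.]]
S [[424. 213.]] [[295. 182.]]
L [[121. 311.]] [[466. 340.]]
case diff 36.401923076923076 opener 20.411184210526315
```

View pics/fin.png

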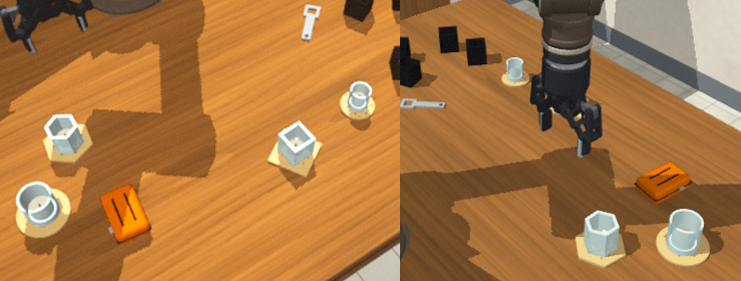

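```bash
python3 - <<'E'
from h import *
S=cam('scene');D=cam('side')
def ov(f,c,x,y):
    a=cv2.resize(cv2.imread(f)[y:y+90,x:x+90],(380,380),interpolation=2);k=380/90
    for r,z,col in((.05,.006,(0,0,255)),(.031,.068,(255,0,0)),(.031,.006,(0,255,0))):
        t=np.linspace(0,6.283,60);P=np.c_[.487+r*np.cos(t),-.403+r*np.sin(t),0*t+z]
        cv2.polylines(a,[((proj(c,P)+.5-[x,y])*k).astype(int)],True,col,1)
    return a
cv2.imwrite('pics/ov.png',np.hstack([ov('pics/s1.png',S,85,275),ov('pics/d1.png',D,420,310)]))
E
```

```text
(no output)
```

View pics/ov.png

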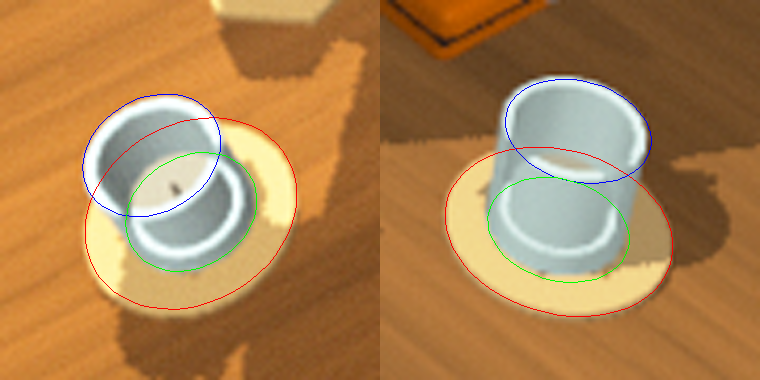

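```bash
python3 -c "
from cell import close_job
print(close_job())"
```

```text
the job is handed in; nothing more can be done
None
```

All four cups stand on the coasters of their own shapes, and I handed the job in at about 31 s on the robot's clock, well under the 112 s limit. `close_job` reports no verdict.

- **Placing:** I gripped each cup at 30 N and lowered it in 1–2 mm steps. I let go only once the wrist force showed contact, which peaked at about 7 N.
- **Last checks:** The closing scene and side pictures show the cups upright and released. For the large round cup I drew its outline over the picture, and it matched its coaster to about 2–3 mm against the 12 mm allowed. I checked the other three by eye, plus the arm position at release, which was within about 1 mm of the measured coaster centre.
- **Bystanders:** The orange case and the opener looked unmoved and nothing came near them. My automatic before/after picture comparison did show a difference at both (mean 36 at the case, 20 at the opener). I put that down to the arm's shadow having moved and did not check it further.
- **Look-alikes:** The gripper reached between the four black cups to lift the square one and did not appear to touch any of them.

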